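# Change the paper roll on a two-spindle desk stand

## Task

One spindle of the paper-roll stand holds only an empty cardboard core: take it off and put it in the small wooden tray. Then fit the full spare roll whose hole matches the spindle onto that freed spindle, pushed all the way down onto the base. Leave the part-used roll on its spindle and all other things where they are, without knocking them about.

Things in the scene. Friction and masses are not known exactly. Their poses are not given: they have to be found in the camera images.
- stand: Fixed two-spindle stand: dark wooden base 90 (its x) x 176 (its y) x 14 mm, with two upright aluminium spindles at y = +50 and -50 mm in its frame. Each spindle is 21 mm across, cylindrical up to 91 mm and then tapering to a 10 mm wide tip at 102 mm above the desk. Origin: centre of the underside, z up. Its place and yaw vary (up to about 0.45 rad).
- spindle_left (a point): On the axis of the spindle at the stand's +y end, at the top face of the base (14 mm above the desk), where a fitted roll's underside rests; the tip is 88 mm above this point.
- spindle_right (a point): The same for the spindle at the stand's -y end.
- core_tray: Fixed open square wooden tray for empty cores, 100 x 100 mm outside, 40 mm high, walls and floor 4 mm thick (inside 92 x 92 mm). Origin: centre of the underside, axes along its sides, z up.
- empty_core: Bare brown cardboard tube, 30 mm outside, 25 mm bore, 80 mm tall, about 30 g, standing on one of the two spindles (either one; 2 mm play all round). Origin: on its axis at the underside; z along the tube, up.
- empty_core_mid (a point): On the axis of the empty core, half way up (40 mm above its underside).
- used_roll: Part-used white paper roll on a cardboard core, 44 mm outside, 25 mm bore, 80 mm tall, standing on the other spindle; stays there. Origin: on its axis at the underside, z up.
- spare_roll: Full white paper roll on a cardboard core, 56 mm outside, 25 mm bore (fits the spindles), 80 mm tall, 120 to 250 g, standing upright on the desk, at the left of the work either nearer to or farther from the robot. Origin: on its axis at the underside, z up. An ink bottle stands close on its +y side and a rubber stamp close on its -y side (roll's own frame, any yaw), so there is room for fingers only on its +x and -x sides.
- small_hole_roll: Another full white roll, 56 mm outside, 80 mm tall, but with only a 10 mm hole, which does not fit the spindles; it stands in the other of the two places and stays there. Origin: on its axis at the underside, z up.
- ink_bottle: Square blue ink bottle, 50 x 50 x 73 mm, about 66 mm (centre to centre) from the spare roll. Origin: centre of the underside. Bystander.
- stamp: Wooden rubber stamp, foot 26 (x) x 60 (y) mm, 74 mm tall, about 55 mm (centre to centre) from the spare roll, its long side facing the roll. Origin: centre of the underside. Bystander.
- pen_cup: Square black pen cup with pens, 78 x 78 mm, 155 mm tall with the pens, in front of the stand. Origin: centre of the underside. Bystander.
- binder_clip: Black binder clip with wire arms, 38 x 28 x 50 mm, behind the tray. Origin: centre of the underside. Bystander.
- eraser: Small eraser, 21 x 45 x 12 mm, behind the tray. Origin: centre of the underside. Bystander.
Mind the look-alikes: they are no part of the job. Leave any turquoise or yellow look-alike of the spare_roll alone.

How it is judged:
By the outcome, as a careful person would: the job done as asked, in the order asked, and still so for the second after the job is handed in, with the robot touching nothing.
It also fails if it takes over 54 s, if anything falls off the work surface, if the arm or the gripper's body presses on something with over 40 N, if the wrist force passes 120 N, or if a joint passes its speed limit or range.

## Robot

A 6-joint arm with a two-finger parallel gripper is mounted at the origin on the work surface; the furniture and walls round the work are solid. World frame = base frame: x ahead of the robot, y to its left, z up, the work surface at z = 0. Lengths are in mm, angles in rad, forces in N, time in s.
With the tool pointing down it reaches from about 350 to 775 mm from the base axis. Payload 7.3 kg.
Tool frame: the origin (TCP) lies on the mounting face of the last link; the fingertips stand 178 mm ahead of it and the grasp point (between the pads) lies 159 mm ahead of it (bot.grip_point_offset is the distance from the TCP to the grasp point, in mm); x points along the fingers, y is the direction in which the jaws open and shut, and the axes are right-handed (so a half turn about x gives the same grasp; the last joint's range is limited). The gripper opens to 92 mm and grips with 3 to 60 N. Pads are 19 mm wide; open, the fingers measure 130 mm over their backs; the gripper's body (75 mm by 190 mm) begins 47 mm behind the grasp point.
Start: joints at [1.04, 0.342, 1.524, -0, 1.275, -0.146], TCP at [197.05, 486.62, 404.741] pointing down, gripper open.
Joint ranges: [-2.53, 2.53], [-0.77, 2.02], [0.04, 2.7], [-1, 4.14], [0.28, 2.66], [-3.11, 3.11]. Speed limits (rad/s): [2.57, 2.57, 3.14, 3.14, 3.14, 3.14].

## Interface

Orientations are given as [roll, pitch, yaw] about the fixed x, y, z axes, in that order (R = Rz(yaw) Ry(pitch) Rx(roll)).
In Python, from plant import bot gives the robot as it stands.
- The arm moves only by the tool arm_command, never from a script. Its argument "moves" is a list of rows, each a list of 5 numbers: the shift along the tool's x, y, z in cm, then the turn about the tool's x in degrees, then the opening, from 0 (shut) to 1 (fully open). A call has 1 to 10 rows; each row is the pose to reach, as a shift and turn from the pose measured when the call began, along the tool's axes at that moment; what a row does not reach only later rows make up. A row lasts 1/10 s, in which the tool goes at most 50 mm and 8.59 degrees, less where a joint would pass 70% of its speed; a pose out of reach is approached as far as the arm can. A call with a gripper value outside its range is refused whole. The fingers move at their own pace and stop on an object; the grip force is fixed at half the most. Time passes only in rows, so rows that repeat a pose let the fingers close. It gives the time, the measured TCP pose, the force and the opening at its end, in the units of the state.
- bot.get_obs(): the state, without advancing time (a new reading comes with each control period).
- bot.capture(name): name is "scene" or "top" or "wrist"; returns a dict with "frame" (420x560x3 uint8, blue, green, red), "K" (3x3 intrinsics, pixels), "origin" and "orientation" of the camera in the world; the wrist camera has in their place "T_tool_cam" (4x4, takes a point from camera to tool coordinates, whose origin is the TCP and whose axes are the tool frame's). Camera axes: x right, y down, z forward; pixel columns grow to the right and rows downward; lengths in mm; the calibration is good to about 2 mm. A picture is of the moment at which its call begins: read the wrist's pose just before it. There is no depth.
- bot.close_job(): hands the job in, once; it reports no verdict.
The state is a dict: "time": time; "joint_positions": joint angles; "dq": joint speeds; "tau": joint torques, N m; "tool_pos": TCP position; "tcp_rot": TCP orientation; "contact_force": force on the tool from outside, world axes, zero at the start; "moment": the same for the moment, N m; "grip_width": finger opening in mm.
Only numpy, scipy, OpenCV 4.12 (cv2) and the standard library are available. Lean on these libraries where they do the work, as an engineer would, in place of code of your own. Each camera call takes 0.05 s, during which the arm holds its last target.

## Working session

There is one attempt and no reset: what is moved stays moved. The work goes in short steps, Python scripts to look and compute and a tool call to move; the robot and the scene stay as the last step left them, time stands still between calls to the robot, and variables do not carry over. Pictures are saved under pics/ and viewed, and the job is handed in when it is done.

Besides the shell and the picture viewer there is one more tool, called after ">>>" as name(argument=value, ...), one argument or row to a line, values as JSON. arm_command: Moves the arm, as the interface text tells. Its arguments: {"type":"object","properties":{"moves":{"type":"array"}},"required":["moves"]}

```bash
mkdir -p pics; ls
python3 - <<'E'
from plant import bot
import cv2
o=bot.get_obs();print({k:o[k] for k in('time','tool_pos','tcp_rot','grip_width')})
for n in("scene","top"):
    c=bot.capture(n);cv2.imwrite(f"pics/{n}0.png",c["frame"]);print(n,c["K"],c["origin"],c["orientation"])
c=bot.capture("wrist");cv2.imwrite("pics/wrist0.png",c["frame"]);print(c["K"],c["T_tool_cam"])
E
```

```text
pics
{'time': 0.0, 'tool_pos': array([196.97604314, 486.49771813, 404.0519441 ]), 'tcp_rot': array([-1.71765941,  1.56925162, -2.10247626]), 'grip_width': 92.12804223974317}
scene [[508.79396438   0.         277.95762671]
 [  0.         508.79396438 205.92890517]
 [  0.           0.           1.        ]] [  35.14991681 1013.15887683  652.66911814] [-2.10344629  0.01240487 -2.60990818]
top [[512.2404868    0.         276.49766832]
 [  0.         512.2404868  210.51011473]
 [  0.           0.           1.        ]] [ 308.43244446  123.25906535 1238.75862406] [-2.93507629e+00  2.40373142e-03 -1.57312855e+00]
[[315.06710287   0.         276.07748187]
 [  0.         315.06710287 206.4047208 ]
 [  0.           0.           1.        ]] [[-8.59741454e-04 -2.54755529e-01  9.67005109e-01  2.03969246e+01]
 [ 9.99999474e-01  3.21905826e-04  9.73881401e-04  3.58186590e-01]
 [-5.59386250e-04  9.67005438e-01  2.54755119e-01 -6.78918256e+01]
 [ 0.00000000e+00  0.00000000e+00  0.00000000e+00  1.00000000e+00]]
```

View pics/scene0.png

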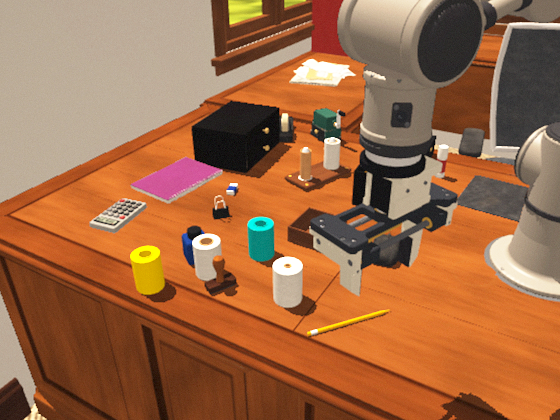

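View pics/top0.png

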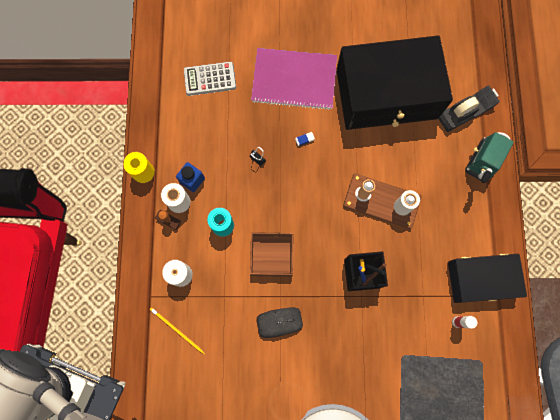

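View pics/wrist0.png

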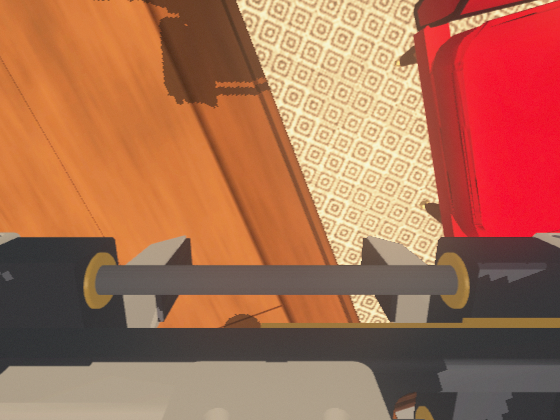

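The top view shows the stand at about (382,198), with the thin tube at (366,188) and the wider roll at (408,203). The tray is at (271,255). Things that could pass for the spare roll:
- (175,197): white, between the ink bottle (190,177) and the stamp (168,222)
- (177,273): white with a small hole
- (220,222): turquoise
- (138,167): yellow

By the description it is (175,197). I'll check it in a close crop.

```bash
cat > h.py <<'E'
import numpy as np, cv2
from scipy.spatial.transform import Rotation as R
from plant import bot
def rot(rpy): return R.from_euler('xyz',rpy).as_matrix()
def cam(c,obs=None):
    if 'origin' in c: return np.array(c['origin']),rot(c['orientation'])
    T=np.array(c['T_tool_cam']);Rt=rot(obs['tcp_rot'])
    return Rt@T[:3,3]+obs['tool_pos'],Rt@T[:3,:3]
def ray(c,uv,obs=None):
    o,Rm=cam(c,obs);K=c['K'];d=Rm@np.linalg.solve(K,[uv[0],uv[1],1.]);return o,d
def onz(c,uv,z,obs=None):
    o,d=ray(c,uv,obs);return o+d*(z-o[2])/d[2]
def proj(c,p,obs=None):
    o,Rm=cam(c,obs);q=c['K']@(Rm.T@(np.array(p,float)-o));return q[:2]/q[2]
def shift(target,obs=None):
    "world TCP target -> tool-axis shift cm"
    obs=obs or bot.get_obs();return rot(obs['tcp_rot']).T@(np.array(target)-obs['tool_pos'])/10
E
python3 - <<'E'
from h import *
t=bot.capture("top");s=bot.capture("scene")
cv2.imwrite("pics/tA.png",cv2.resize(t["frame"][150:300,110:300],None,fx=4,fy=4,interpolation=cv2.INTER_CUBIC))
cv2.imwrite("pics/tB.png",cv2.resize(t["frame"][165:240,335:430],None,fx=8,fy=8,interpolation=cv2.INTER_CUBIC))
cv2.imwrite("pics/sA.png",cv2.resize(s["frame"][130:200,270:370],None,fx=8,fy=8,interpolation=cv2.INTER_CUBIC))
cv2.imwrite("pics/sB.png",cv2.resize(s["frame"][200:320,120:320],None,fx=4,fy=4,interpolation=cv2.INTER_CUBIC))
E
```

```text
(no output)
```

View pics/tA.png

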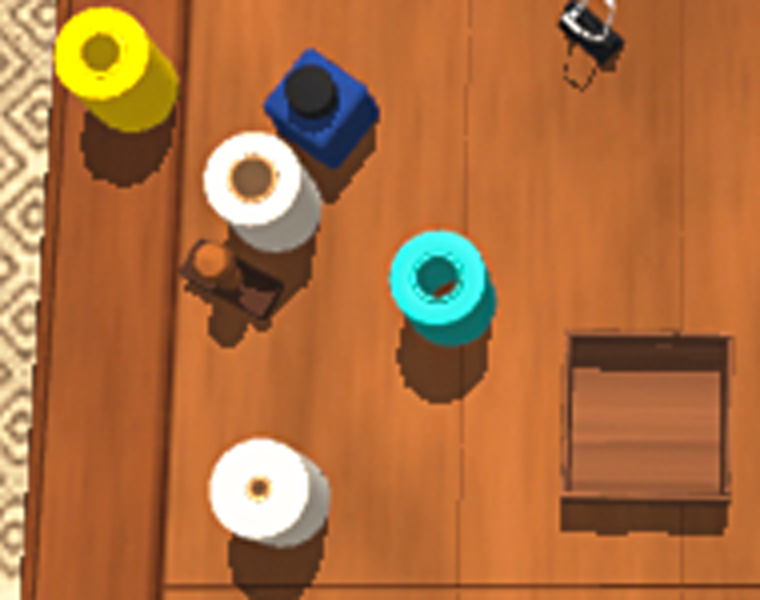

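View pics/tB.png

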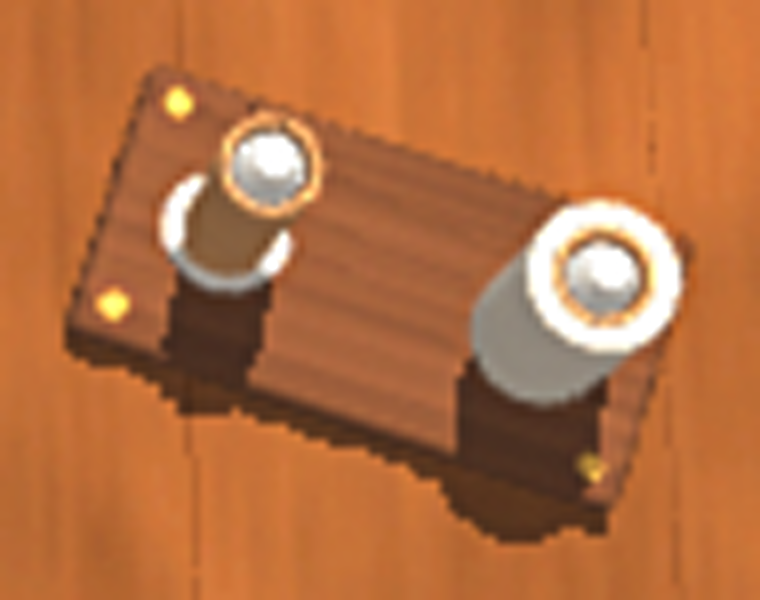

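View pics/sA.png

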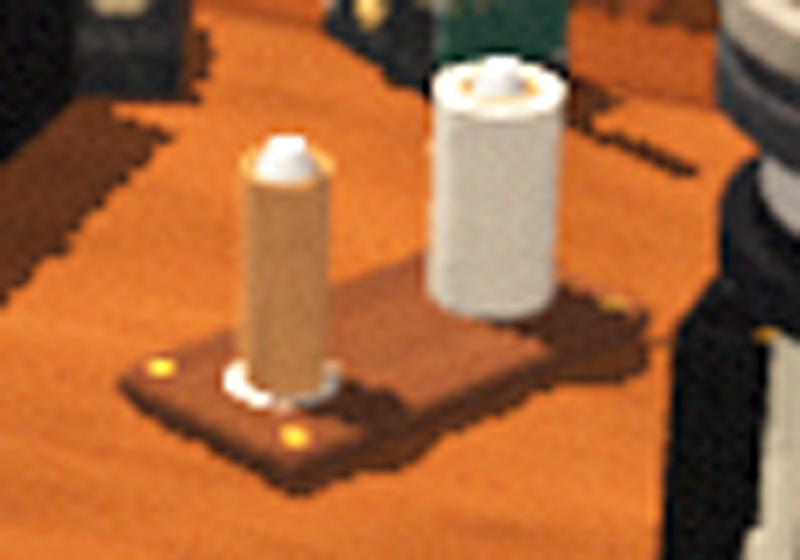

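View pics/sB.png

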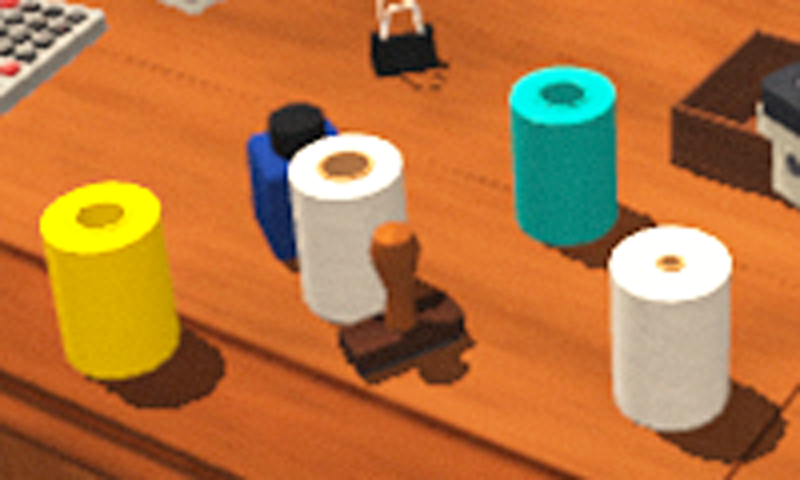

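The crops confirm it. The roll at top-view (173,195) has the wide hole and sits between bottle and stamp. The bare tube is on the left spindle at (369,185). Next I'll measure positions.

Run:
```python
from h import *
t=bot.capture("top");s=bot.capture("scene")
def tri(u,v):
    (a,d),(b,e)=ray(t,u),ray(s,v); d=d/np.linalg.norm(d);e=e/np.linalg.norm(e)
    A=np.stack([d,-e],1);k=np.linalg.lstsq(A,b-a,rcond=None)[0]
    p,q=a+k[0]*d,b+k[1]*e;return (p+q)/2,np.linalg.norm(p-q)
f=lambda p,o,k:(np.array(p)/k+o-0.5+0.5/k)
T={'core':(f((271,164),(335,165),8),f((287,163),(270,130),8),94),
'used':(f((604,277),(335,165),8),f((500,87),(270,130),8),94),
'spare':(f((252,179),(110,150),4),f((346,166),(120,200),4),80),
'small':(f((259,489),(110,150),4),f((670,263),(120,200),4),80),
'turq':(f((438,279),(110,150),4),f((562,95),(120,200),4),80),
'bottlecap':(f((311,91),(110,150),4),f((298,118),(120,200),4),73),
'stamptop':(f((214,260),(110,150),4),f((396,235),(120,200),4),72)}
np.set_printoptions(precision=1,suppress=True)
P={}
for k,(u,v,z) in T.items():
    P[k]=onz(t,u,z);print(k,P[k],onz(s,v,z),*tri(u,v))
for n,uv in dict(tl=(569,333),tr=(731,333),bl=(562,497),br=(729,497)).items():print(n,onz(t,f(uv,(110,150),4),40))
for n,uv in dict(tl=(150,72),bl=(70,325),tr=(690,243),br=(607,505)).items():print('stand',n,onz(t,f(uv,(335,165),8),14))
for n,uv in dict(a=(178,101),b=(114,304),ring=(226,232)).items():print(n,onz(t,f(uv,(335,165),8),14))
d=P['core']-P['used'];print('sep',np.linalg.norm(d),'stand yaw',np.arctan2(d[1],d[0])-np.pi/2)
d=P['bottlecap']-P['stamptop'];print('len',np.linalg.norm(d[:2]),'yaw',np.arctan2(d[1],d[0])-np.pi/2)
for n,uv in dict(l=(180,270),b=(265,317),r=(284,290)).items():print('stampfoot',n,onz(t,f(uv,(110,150),4),15))
for n,uv in dict(t=(311,47),l=(264,105),b=(333,165),r=(379,108)).items():print('bottle',n,onz(t,f(uv,(110,150),4),55))
print(onz(t,(385,272),100), onz(t,(257,155),20))
for n,uv in dict(a=(344,254),b=(384,254),c=(386,290),d=(347,292)).items(): print('cup',onz(t,uv,90))
```

```text
core [607.6 -86.7  94. ] [606.4 -88.2  94. ] [606.6 -86.9  94.6] 1.721090477824439
used [ 573.9 -180.8   94. ] [ 571.7 -179.7   94. ] [ 573.3 -181.3   93.2] 1.6341897769284641
spare [590.3 367.2  80. ] [588.7 368.1  80. ] [590.1 367.1  79.1] 0.9333582156615833
small [410.4 356.2  80. ] [409.3 357.6  80. ] [410.3 356.3  78.8] 0.4752682080924617
turq [530.7 257.7  80. ] [529.9 259.7  80. ] [531.  257.9  78.6] 0.15217350548399622
bottlecap [645.3 335.9  73. ] [644.5 337.1  73. ] [645.5 336.   72.1] 0.15127153971765153
stamptop [543.9 389.1  72. ] [539.7 394.   72. ] [544.1 389.7  67.8] 1.374204108370351
tl [505.6 184.   40. ]
tr [505.3  88.1  40. ]
bl [408.9 187.4  40. ]
br [408.6  90.1  40. ]
stand tl [658.1 -65.1  14. ]
stand bl [577.9 -38.   14. ]
stand tr [ 603.1 -229.    14. ]
stand br [ 521.6 -199.    14. ]
a [648.8 -73.4  14. ]
b [584.4 -51.6  14. ]
ring [607.  -86.7  14. ]
sep 99.93172508509961 stand yaw -0.3440902263851995
len 114.57401901688532 yaw -2.053445992977751
stampfoot l [549.2 422.5  15. ]
stampfoot b [520.  369.6  15. ]
stampfoot r [536.6 358.7  15. ]
bottle t [678.1 340.1  55. ]
bottle l [641.9 367.   55. ]
bottle b [604.8 324.5  55. ]
bottle r [639.9 298.1  55. ]
[ 407.2 -114.5  100. ] [705.  173.8  20. ]
cup [448.7 -26.2  90. ]
cup [ 448.4 -116.2   90. ]
cup [ 368.3 -117.    90. ]
cup [364.1 -30.4  90. ]
```

```bash
cat >> h.py <<'E'
def plan(x,y,zg,jaw=None,obs=None,n=None):
    "grasp-point target & jaw axis angle -> shift, turn deg (nearest and alt)"
    obs=obs or bot.get_obs();Rt=rot(obs['tcp_rot'])
    g=obs['tool_pos']+Rt[:,0]*bot.grip_point_offset
    s=Rt.T@(np.array([x,y,zg])-g)/10   # shift of grasp point, tool stays pointing same way
    a=np.arctan2(Rt[1,1],Rt[0,1])
    print('t',round(obs['time'],2),'grip pt',g.round(1),'jaw',round(a,3),'w',round(obs['grip_width'],1),'F',np.round(obs['contact_force'],1),'q',np.round(obs['joint_positions'],2),'xaxis',Rt[:,0].round(3))
    if jaw is not None:
        d=(jaw-a+np.pi/2)%np.pi-np.pi/2   # turn about world z
        print('turn about tool x (deg)',round(-np.degrees(d),1))
    print('shift cm',s.round(2))
E
python3 - <<'E'
from h import *
plan(607.2,-86.8,180,-0.344)
plan(590,367,180,1.08)
E
```

```text
t 0.35 grip pt [197.  486.6 245.4] jaw 1.186 w 91.5 F [ 0.6 -0.2  0.9] q [ 1.04  0.34  1.52  0.    1.28 -0.15] xaxis [-0. -0. -1.]
turn about tool x (deg) 87.7
shift cm [  6.55 -37.74  59.54]
t 0.35 grip pt [197.  486.6 245.4] jaw 1.186 w 91.5 F [ 0.6 -0.2  0.9] q [ 1.04  0.34  1.52  0.    1.28 -0.15] xaxis [-0. -0. -1.]
turn about tool x (deg) 6.1
shift cm [ 6.54  3.67 40.91]
```

>>> arm_command(
  moves=[
    [0,-18,30,40,1],
    [0,-18,30,40,1],
    [0,-18,30,40,1],
    [0,-18,30,40,1],
    [0,-18,30,40,1],
    [0,-37.7,59.5,87.7,1],
    [0,-37.7,59.5,87.7,1],
    [0,-37.7,59.5,87.7,1],
    [0,-37.7,59.5,87.7,1],
    [0,-37.7,59.5,87.7,1],
  ],
)

```text
time: 1.35
tool_pos: [491.0, 79.7, 404.9]
tcp_rot: [1.563, 1.57, -0.276]
contact_force: [0.9, 1.0, 0.3]
grip_width: 91.6
```

Run:
```python
from h import *
plan(607.2,-86.8,200,-0.344)
```

```text
t 1.35 grip pt [491.1  79.7 245.7] jaw -0.269 w 91.6 F [0.9 1.  0.3] q [ 0.01  0.29  1.6  -0.    1.25  0.28] xaxis [ 0. -0. -1.]
turn about tool x (deg) 4.3
shift cm [ 4.57 15.61 12.97]
```

>>> arm_command(
  moves=[
    [0,15.6,13,4.3,1],
    [0,15.6,13,4.3,1],
    [0,15.6,13,4.3,1],
    [0,15.6,13,4.3,1],
    [0,15.6,13,4.3,1],
    [4.6,15.6,13,4.3,1],
    [4.6,15.6,13,4.3,1],
    [4.6,15.6,13,4.3,1],
  ],
)

```text
time: 2.15
tool_pos: [606.7, -86.4, 358.8]
tcp_rot: [-1.554, 1.569, 2.815]
contact_force: [0.2, 0.7, 1.5]
grip_width: 92.1
```

Run:
```python
from h import *
o=bot.get_obs();w=bot.capture("wrist");cv2.imwrite("pics/w1.png",w["frame"])
plan(607.2,-86.8,75,-0.344)
print(proj(w,(607.2,-86.8,94),o),proj(w,(607.2,-86.8,102),o))
```

```text
t 2.2 grip pt [607.2 -86.4 201.1] jaw -0.343 w 92.1 F [-0.2  0.1  0.4] q [-0.27  0.54  1.33  0.    1.27  0.08] xaxis [ 0.001 -0.    -1.   ]
turn about tool x (deg) 0.1
shift cm [ 1.261e+01 -1.000e-02  4.000e-02]
[276.96034754 211.9967146 ] [276.95878223 214.77968128]
```

View pics/w1.png

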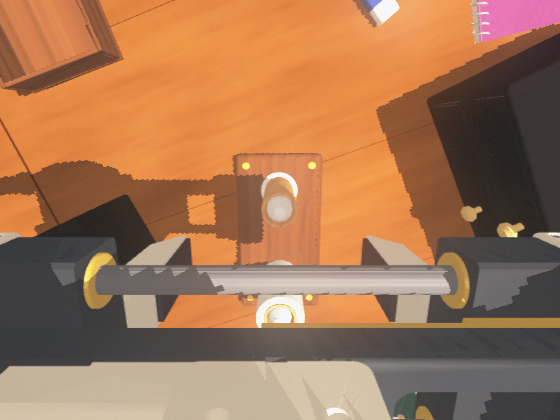

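The wrist view shows the core tip at (280,209), the ring at (279,188) and the tray at upper left. The tip was predicted at (277,215), a few mm off, so I'll check against other points.

Run:
```python
from h import *
o=bot.get_obs();w=bot.capture("wrist")
for n,p in dict(ring=(607,-86.7,14),dot_a=(648.8,-73.4,14),dot_b=(584.4,-51.6,14),tray_br=(408.6,90.1,40),tray_tr=(505.3,88.1,40)).items(): print(n,proj(w,p,o))
print(onz(w,(280,209),102,o),onz(w,(279,206),94,o),onz(w,(312,166),14,o),onz(w,(246,166),14,o))
cv2.imwrite("pics/w1c.png",cv2.resize(w["frame"][140:240,220:340],None,fx=6,fy=6,interpolation=cv2.INTER_CUBIC))
```

```text
ring [275.35409782 191.20871196]
dot_a [309.07549183 166.07232326]
dot_b [243.40819839 167.1163196 ]
tray_br [ 0.23085073 87.92723968]
tray_tr [97.8328682  50.62556976]
[612.06456554 -83.77817709 102.        ] [611.50982379 -83.22676187  94.        ] [651.67409219 -74.34467184  14.        ] [587.34282706 -51.42101064  14.        ]
```

View pics/w1c.png

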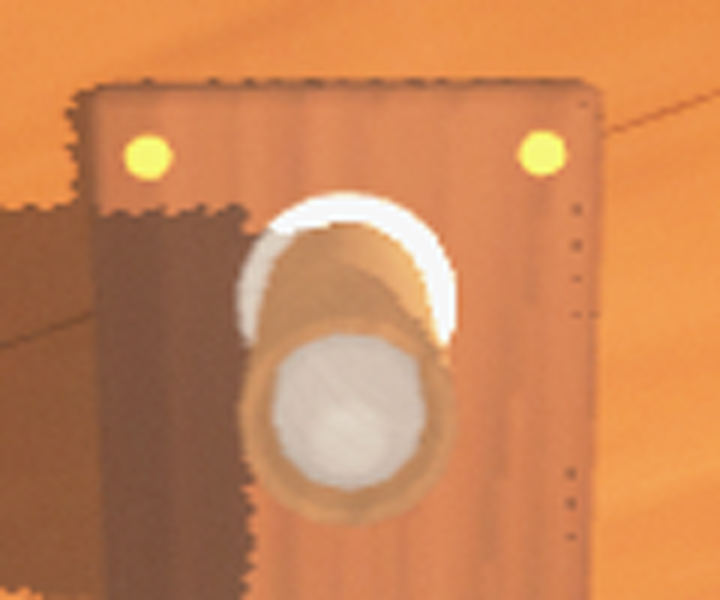

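The crop puts the core top at (278,210) and the spindle tip at (277.5,213), within about 1–2 mm of the prediction. I'll go down and grip.

>>> arm_command(
  moves=[
    [4,0.1,0,0,0.8],
    [8,0.1,0,0,0.8],
    [11,0.1,0,0,0.8],
    [12.6,0.1,0,0,0.8],
    [12.6,0.1,0,0,0.8],
    [12.6,0.1,0,0,0.3],
    [12.6,0.1,0,0,0.2],
    [12.6,0.1,0,0,0.2],
    [12.6,0.1,0,0,0.2],
    [12.6,0.1,0,0,0.2],
  ],
)

```text
time: 3.25
tool_pos: [608.6, -86.8, 235.6]
tcp_rot: [1.67, 1.567, -0.243]
contact_force: [0.9, -0.4, -0.1]
grip_width: 37.9
```

>>> arm_command(
  moves=[
    [0,0,0,0,0.2],
    [0,0,0,0,0.2],
    [0,0,0,0,0.2],
    [0,0,0,0,0.2],
  ],
)

```text
time: 3.65
tool_pos: [608.6, -86.9, 235.7]
tcp_rot: [1.671, 1.567, -0.242]
contact_force: [0.1, 0.1, 1.0]
grip_width: 30.0
```

>>> arm_command(
  moves=[
    [-2,0,0,0,0.2],
    [-5,0,0,0,0.2],
    [-9,0,0,0,0.2],
    [-12,0,0,0,0.2],
    [-12,0,0,0,0.2],
    [-12,0,0,0,0.2],
  ],
)

```text
time: 4.25
tool_pos: [608.0, -86.7, 355.9]
tcp_rot: [1.661, 1.566, -0.252]
contact_force: [0.0, -0.2, -0.7]
grip_width: 29.7
```

Run:
```python
from h import *
t=bot.capture("top");s=bot.capture("scene");cv2.imwrite("pics/s2.png",s["frame"])
plan(457,137.4,160,0.0)
```

```text
t 4.35 grip pt [608.  -86.7 194.9] jaw -0.343 w 29.8 F [ 0.3 -0.5 -0.3] q [-0.27  0.54  1.34  0.    1.26  0.08] xaxis [ 0.001 -0.    -1.   ]
turn about tool x (deg) -19.6
shift cm [  3.47 -21.76 -16.04]
```

View pics/s2.png

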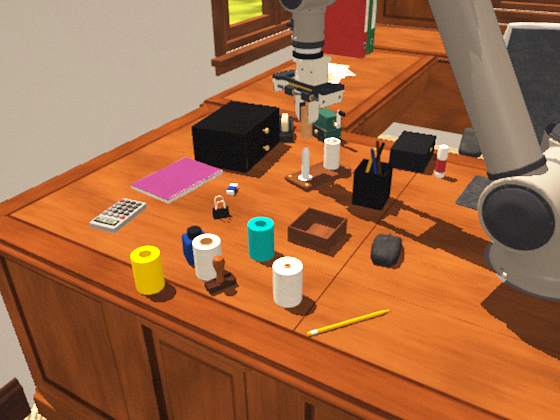

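The core is off: the left spindle is bare and the tube is in the gripper. I'll carry it over the tray at (318,230).

>>> arm_command(
  moves=[
    [0,-10.8,-8,-10,0.2],
    [0,-10.8,-8,-10,0.2],
    [0,-10.8,-8,-10,0.2],
    [0,-21.8,-16,-19.6,0.2],
    [0,-21.8,-16,-19.6,0.2],
    [0,-21.8,-16,-19.6,0.2],
    [0,-21.8,-16,-19.6,0.2],
    [3.5,-21.8,-16,-19.6,0.2],
    [3.5,-21.8,-16,-19.6,0.2],
    [3.5,-21.8,-16,-19.6,0.2],
  ],
)

```text
time: 5.35
tool_pos: [456.5, 136.7, 318.2]
tcp_rot: [-1.167, 1.569, -2.74]
contact_force: [0.5, 0.9, -0.4]
grip_width: 30.0
```

Run:
```python
from h import *
t=bot.capture("top");s=bot.capture("scene")
cv2.imwrite("pics/t3.png",cv2.resize(t["frame"][165:240,335:430],None,fx=8,fy=8,interpolation=cv2.INTER_CUBIC))
cv2.imwrite("pics/s3.png",cv2.resize(s["frame"][120:260,250:400],None,fx=4,fy=4,interpolation=cv2.INTER_CUBIC))
plan(457,137.4,67,0.0)
```

```text
t 5.45 grip pt [457.2 136.8 160.3] jaw -0.002 w 29.6 F [ 0.1 -0.4 -0.2] q [ 0.13  0.35  1.78 -0.    1.01  0.13] xaxis [ 0.002 -0.    -1.   ]
turn about tool x (deg) -0.1
shift cm [ 9.33 -0.04 -0.07]
```

View pics/t3.png

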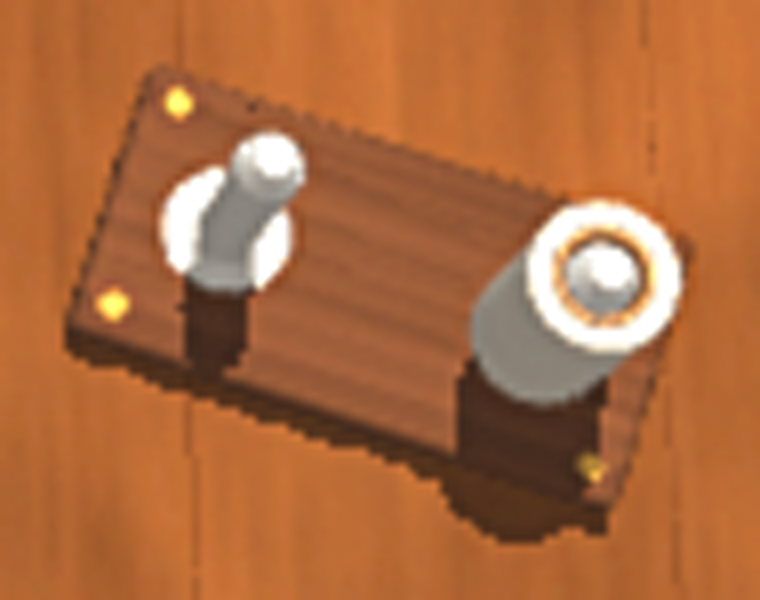

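View pics/s3.png

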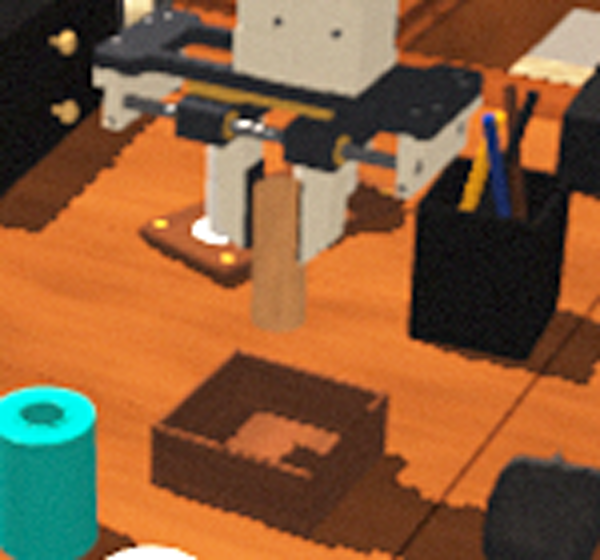

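The core hangs straight above the tray and the pen cup is clear. Lowering it now.

>>> arm_command(
  moves=[
    [4,0,0,0,0.2],
    [7.5,0,0,0,0.2],
    [8.8,0,0,0,0.2],
    [9.2,0,0,0,0.2],
    [9.35,0,0,0,0.2],
    [9.35,0,0,0,0.2],
    [9.35,0,0,0,0.2],
  ],
)

```text
time: 6.15
tool_pos: [457.6, 136.8, 227.1]
tcp_rot: [1.59, 1.567, 0.018]
contact_force: [0.1, -0.5, 0.2]
grip_width: 29.3
```

>>> arm_command(
  moves=[
    [0.1,0,0,0,0.2],
    [0.2,0,0,0,0.2],
    [0.2,0,0,0,0.2],
    [0.2,0,0,0,0.2],
  ],
)

```text
time: 6.55
tool_pos: [457.8, 136.8, 225.6]
tcp_rot: [1.608, 1.566, 0.035]
contact_force: [0.2, 0.3, 4.4]
grip_width: 29.5
```

Contact force is 4.4 N, so it's on the tray floor. Releasing.

>>> arm_command(
  moves=[
    [0,0,0,0,0.4],
    [0,0,0,0,0.5],
    [0,0,0,0,0.6],
    [0,0,0,0,0.6],
    [0,0,0,0,0.6],
    [-3,0,0,0,0.6],
    [-7,0,0,0,0.7],
    [-12,0,0,0,1],
    [-15,0,0,0,1],
    [-15,0,0,0,1],
  ],
)

```text
time: 7.55
tool_pos: [457.8, 137.0, 379.9]
tcp_rot: [1.672, 1.556, 0.099]
contact_force: [-0.3, 0.3, -0.2]
grip_width: 82.4
```

Run:
```python
from h import *
t=bot.capture("top");s=bot.capture("scene")
cv2.imwrite("pics/s4.png",cv2.resize(s["frame"][120:300,180:400],None,fx=3,fy=3,interpolation=cv2.INTER_CUBIC))
plan(590,367,200,1.08)
```

```text
t 7.65 grip pt [457.8 136.8 216.5] jaw -0.002 w 89.6 F [ 0.2 -0.4 -0.8] q [ 0.13  0.28  1.7  -0.    1.16  0.13] xaxis [ 0.006  0.    -1.   ]
turn about tool x (deg) -62.0
shift cm [  1.74  13.17 -23.04]
```

View pics/s4.png

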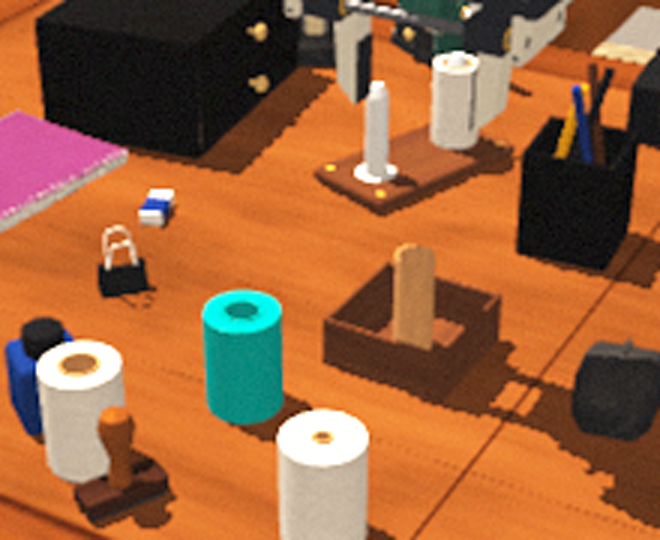

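The core stands upright in the tray. On to the spare roll.

>>> arm_command(
  moves=[
    [0,6,-12,-31,1],
    [0,6,-12,-31,1],
    [0,6,-12,-31,1],
    [0,13.2,-23,-62,1],
    [0,13.2,-23,-62,1],
    [0,13.2,-23,-62,1],
    [1.7,13.2,-23,-62,1],
    [1.7,13.2,-23,-62,1],
    [1.7,13.2,-23,-62,1],
  ],
)

```text
time: 8.55
tool_pos: [589.2, 366.8, 356.0]
tcp_rot: [-0.63, 1.568, -1.12]
contact_force: [-0.4, -0.2, 0.6]
grip_width: 91.7
```

Run:
```python
from h import *
o=bot.get_obs();w=bot.capture("wrist");cv2.imwrite("pics/w5.png",w["frame"])
plan(590,367,55,1.08,o)
print(proj(w,(590.1,367.1,80),o))
```

```text
t 8.55 grip pt [589.3 366.4 196.8] jaw 1.081 w 91.7 F [-0.4 -0.2  0.6] q [ 0.45  0.7   1.06 -0.    1.39 -0.63] xaxis [ 0.001 -0.002 -1.   ]
turn about tool x (deg) 0.1
shift cm [14.18  0.1   0.  ]
[276.60361008 207.28079763]
```

View pics/w5.png

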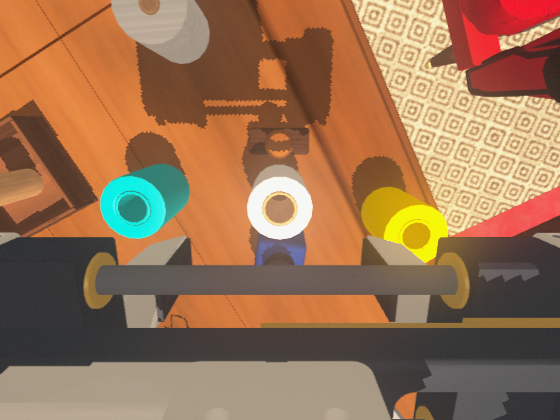

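The wrist view shows the spare roll at (279,208), between stamp and bottle in line with the fingers' free sides. Turquoise is at (134,207) and yellow at (415,235), both along the jaw line. I'll check the yellow clearance.

Run:
```python
from h import *
o=bot.get_obs();w=bot.capture("wrist");Rt=rot(o['tcp_rot'])
for n,uv in dict(spare=(279.5,207.5),yel=(415,235),turq=(133.5,207.5)).items():
    p=onz(w,uv,80,o);print(n,p.round(1),(Rt.T@(p-o['tool_pos'])).round(1))
```

```text
spare [592.3 369.1  80. ] [277.2   3.5   0.6]
yel [669.2 460.8  80. ] [277.2 120.7  25.2]
turq [534.2 260.5  80. ] [ 277.1 -119.6    0.7]
```

>>> arm_command(
  moves=[
    [4,0.2,0,0,0.9],
    [8,0.2,0,0,0.9],
    [11.5,0.2,0,0,0.9],
    [13.5,0.2,0,0,0.9],
    [14.2,0.2,0,0,0.9],
    [14.2,0.2,0,0,0.9],
    [14.2,0.2,0,0,0.9],
  ],
)

```text
time: 9.35
tool_pos: [591.3, 368.3, 217.7]
tcp_rot: [0.56, 1.564, 0.068]
contact_force: [-0.5, 0.4, 0.7]
grip_width: 82.5
```

>>> arm_command(
  moves=[
    [0,0,0,0,0.7],
    [0,0,0,0,0.65],
    [0,0,0,0,0.6],
    [0,0,0,0,0.55],
    [0,0,0,0,0.5],
    [0,0,0,0,0.5],
    [0,0,0,0,0.5],
    [0,0,0,0,0.5],
  ],
)

```text
time: 10.15
tool_pos: [591.4, 368.3, 218.2]
tcp_rot: [0.585, 1.564, 0.093]
contact_force: [-0.5, -0.7, 5.8]
grip_width: 55.1
```

Run:
```python
from h import *
plan(590,367,55,1.08)
s=bot.capture("scene");cv2.imwrite("pics/s6.png",cv2.resize(s["frame"][140:320,100:340],None,fx=3,fy=3,interpolation=cv2.INTER_CUBIC))
```

```text
t 10.15 grip pt [592.5 368.4  59. ] jaw 1.079 w 55.1 F [-0.5 -0.7  5.8] q [ 0.45  0.82  1.2  -0.    1.11 -0.63] xaxis [ 0.007  0.001 -1.   ]
turn about tool x (deg) -0.1
shift cm [ 0.4  -0.24 -0.16]
```

View pics/s6.png

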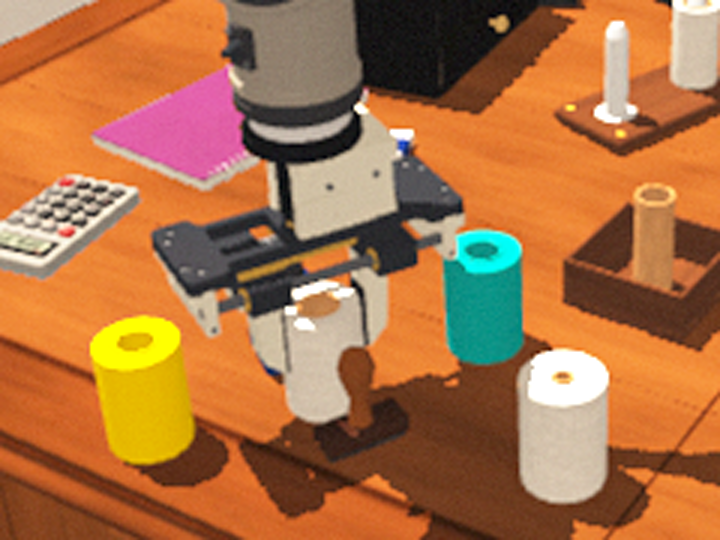

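The roll is gripped (width 55) and its neighbours are undisturbed. Lifting straight up.

>>> arm_command(
  moves=[
    [-2,0,0,0,0.3],
    [-5,0,0,0,0.3],
    [-9,0,0,0,0.3],
    [-13,0,0,0,0.3],
    [-14,0,0,0,0.3],
    [-14,0,0,0,0.3],
  ],
)

```text
time: 10.8
tool_pos: [590.5, 368.3, 359.5]
tcp_rot: [0.706, 1.561, 0.214]
contact_force: [0.7, -0.7, -2.6]
grip_width: 55.7
```

Run:
```python
from h import *
o=bot.get_obs();w=bot.capture("wrist");cv2.imwrite("pics/w7.png",w["frame"])
plan(560,140,200,0.37,o);plan(608,-87,200,-0.344,o)
t=bot.capture("top")
cv2.imwrite("pics/t7.png",t["frame"])
print(onz(t,(347,128),0),onz(t,(341,100),120))
Rt=rot(o['tcp_rot'])
g=o['tool_pos']+Rt[:,0]*159
print('top of roll pred',proj(w,g+[0,0,21],o))
```

```text
t 10.8 grip pt [592.1 368.7 200.3] jaw 1.079 w 55.7 F [ 0.7 -0.7 -2.6] q [ 0.45  0.7   1.05 -0.    1.39 -0.63] xaxis [ 0.01   0.002 -1.   ]
turn about tool x (deg) 40.6
shift cm [ -0.05 -21.67   7.98]
t 10.8 grip pt [592.1 368.7 200.3] jaw 1.079 w 55.7 F [ 0.7 -0.7 -2.6] q [ 0.45  0.7   1.05 -0.    1.39 -0.63] xaxis [ 0.01   0.002 -1.   ]
turn about tool x (deg) 81.5
shift cm [ -0.05 -39.41  22.93]
[782.94487565 -55.09058429   0.        ] [806.18962144 -25.91332815 120.        ]
top of roll pred [275.08602703 292.70956607]
```

View pics/w7.png

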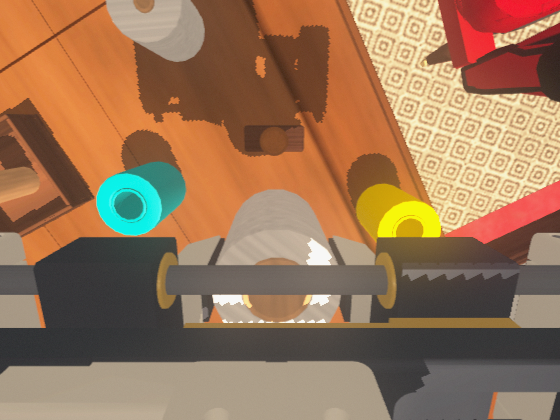

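View pics/t7.png

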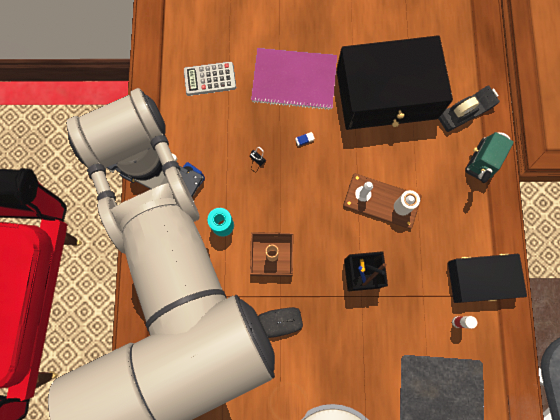

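The roll sits centred between the jaws, with its bore at about (277,292) as predicted. The top view shows the cabinet beyond x=780 and the bystanders in place. Carrying it over.

>>> arm_command(
  moves=[
    [0,-21.7,8,40,0.3],
    [0,-21.7,8,40,0.3],
    [0,-21.7,8,40,0.3],
    [0,-21.7,8,40,0.3],
    [0,-39.4,22.9,81.5,0.3],
    [0,-39.4,22.9,81.5,0.3],
    [0,-39.4,22.9,81.5,0.3],
    [0,-39.4,22.9,81.5,0.3],
    [0,-39.4,22.9,81.5,0.3],
    [0,-39.4,22.9,81.5,0.3],
  ],
)

```text
time: 11.9
tool_pos: [605.7, -92.6, 353.1]
tcp_rot: [0.023, 1.569, -1.901]
contact_force: [-0.9, 0.0, -1.5]
grip_width: 55.3
```

>>> arm_command(
  moves=[
    [0,0,0,0,0.3],
  ],
)

```text
time: 12.0
tool_pos: [605.5, -94.7, 350.5]
tcp_rot: [-1.119, 1.566, -3.047]
contact_force: [-0.5, 0.7, -1.1]
grip_width: 55.1
```

Run:
```python
from h import *
o=bot.get_obs();w=bot.capture("wrist")
plan(608,-87,175,-0.344,o)
t=bot.capture("top");s=bot.capture("scene")
cv2.imwrite("pics/w8.png",w["frame"])
cv2.imwrite("pics/s8.png",cv2.resize(s["frame"][60:220,230:430],None,fx=4,fy=3.7,interpolation=cv2.INTER_CUBIC))
```

```text
t 12.0 grip pt [604.8 -94.7 191.3] jaw -0.358 w 55.1 F [-0.5  0.7 -1.1] q [-0.28  0.55  1.35 -0.    1.25  0.08] xaxis [-0.004 -0.    -1.   ]
turn about tool x (deg) -0.8
shift cm [ 1.63  0.03 -0.84]
```

View pics/s8.png

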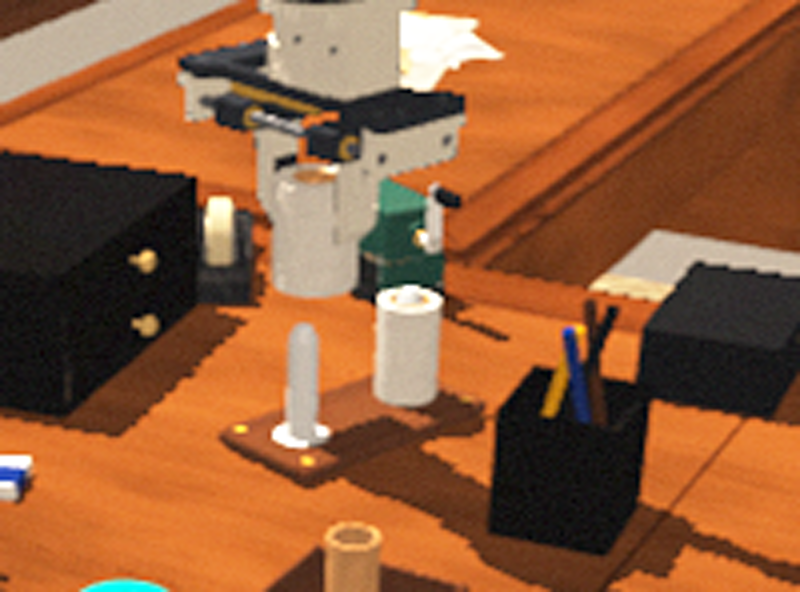

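View pics/w8.png

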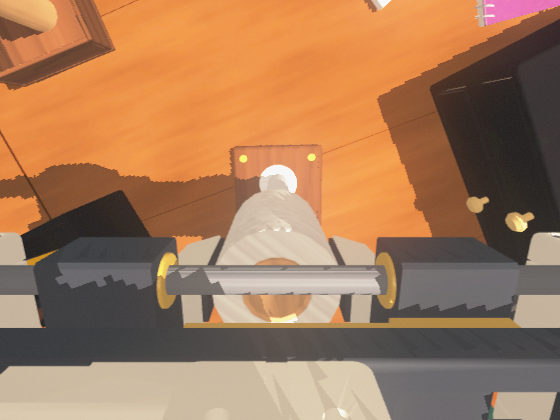

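>>> arm_command(
  moves=[
    [0,0.05,-0.8,-0.8,0.3],
    [1,0.05,-0.8,-0.8,0.3],
    [1.8,0.05,-0.8,-0.8,0.3],
    [1.8,0.05,-0.8,-0.8,0.3],
    [1.8,0.05,-0.8,-0.8,0.3],
  ],
)

```text
time: 12.65
tool_pos: [608.5, -84.2, 332.8]
tcp_rot: [-1.245, 1.566, 3.13]
contact_force: [0.8, -0.5, -1.5]
grip_width: 55.1
```

Run:
```python
from h import *
o=bot.get_obs();w=bot.capture("wrist")
plan(608,-87,175,-0.344,o)
s=bot.capture("scene")
cv2.imwrite("pics/w9.png",cv2.resize(w["frame"][130:330,190:370],None,fx=3,fy=3,interpolation=cv2.INTER_CUBIC))
cv2.imwrite("pics/s9.png",cv2.resize(s["frame"][90:180,270:370],None,fx=6,fy=6,interpolation=cv2.INTER_CUBIC))
Rt=rot(o['tcp_rot']);g=o['tool_pos']+Rt[:,0]*159
for z in(-59,21):print('roll',proj(s,g+[0,0,z]),proj(w,g+[0,0,z],o))
for p in((608,-87,102),(608,-87,14)):print('spindle',proj(s,p),proj(w,p,o))
```

```text
t 12.65 grip pt [607.7 -84.2 173.6] jaw -0.337 w 55.1 F [ 0.8 -0.5 -1.5] q [-0.26  0.57  1.37 -0.    1.22  0.08] xaxis [-0.005  0.    -1.   ]
turn about tool x (deg) 0.4
shift cm [-0.14  0.12  0.25]
roll [304.38806794 143.13202441] [275.71017719 230.79592382]
roll [304.82657999 114.13244339] [274.46189879 294.35210172]
spindle [304.72165069 147.2088271 ] [277.51546753 228.20139835]
spindle [304.26116546 176.82190454] [277.60245854 198.99665634]
```

View pics/s9.png

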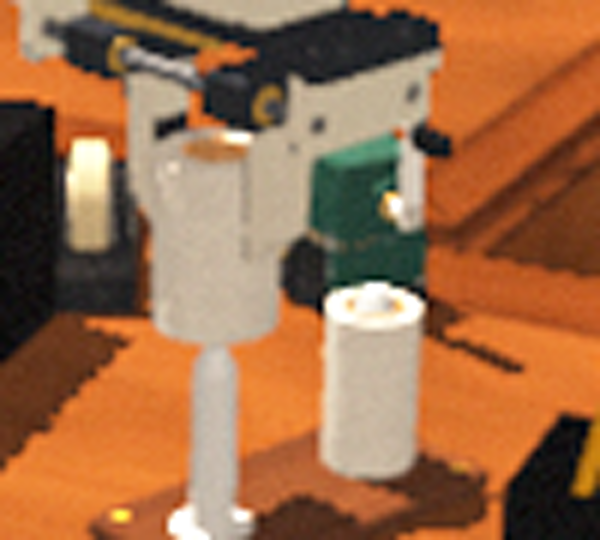

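View pics/w9.png

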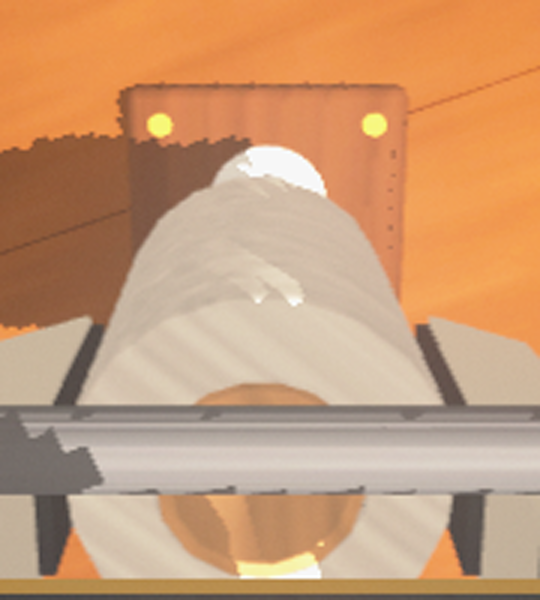

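Run:
```python
from h import *
s=bot.capture("scene");f=s["frame"].astype(float)
for r in list(range(134,143,2))+list(range(150,171,3)):
    row=f[r,285:325]; sat=(row.max(1)-row.min(1))/row.max(1)
    print(r,(np.round(sat*9)).astype(int))
```

```text
134 [1 0 2 1 1 1 0 3 7 6 2 2 2 2 2 2 2 2 2 2 2 2 2 2 2 2 2 2 2 2 2 2 1 1 1 1 1
 2 1 1]
136 [1 0 1 1 0 0 0 4 7 6 3 2 2 2 2 2 2 2 2 2 2 2 2 2 2 2 2 2 2 2 2 2 1 1 1 1 0
 1 1 2]
138 [2 1 1 0 2 1 1 4 6 7 2 2 2 2 2 2 2 2 2 2 2 2 2 2 2 2 2 2 2 2 2 3 5 0 1 2 1
 2 1 3]
140 [0 0 1 1 1 1 2 5 7 7 3 2 2 2 2 2 2 2 2 2 2 2 2 2 2 2 2 2 2 2 2 5 7 7 6 4 1
 1 2 2]
142 [6 5 6 5 6 6 5 6 7 7 2 2 2 2 2 2 2 2 2 2 2 2 2 2 2 2 2 2 2 2 1 4 7 7 7 7 7
 7 7 2]
150 [7 7 6 7 7 7 7 7 7 7 7 7 7 7 7 7 7 4 1 1 1 1 1 1 5 7 7 7 7 7 7 7 7 7 7 7 7
 7 6 3]
153 [7 7 7 7 7 7 7 7 7 7 7 7 7 7 7 7 6 3 1 1 1 1 1 1 4 7 7 7 7 7 7 7 7 7 7 7 7
 7 6 3]
156 [7 7 7 7 7 7 7 7 7 7 7 7 7 7 7 7 6 2 1 1 1 1 1 1 4 7 7 7 7 7 7 7 7 7 7 7 7
 7 5 2]
159 [7 7 7 7 7 7 7 7 7 7 7 7 7 7 7 7 6 2 1 1 1 1 1 1 4 7 7 7 7 7 7 7 7 7 7 7 7
 7 5 2]
162 [7 7 7 7 7 7 7 7 7 7 7 7 7 7 7 7 6 2 1 1 1 1 1 1 4 7 7 7 7 7 7 7 7 7 7 7 7
 6 3 2]
165 [7 7 7 7 7 7 7 7 7 7 7 7 7 7 7 7 5 2 1 1 1 1 1 1 4 7 7 7 7 7 6 6 6 6 7 6 6
 6 3 2]
168 [7 7 7 7 7 7 7 7 7 7 7 7 7 7 7 7 5 2 1 1 1 1 1 1 3 7 6 6 6 6 6 6 6 6 6 6 6
 7 7 6]
```

In the scene view the roll's bottom and the spindle coincide laterally (both centred at column 305.8). I'll make a small correction and then go down gently while watching the force.

>>> arm_command(
  moves=[
    [0,0.1,0.18,0.4,0.3],
    [0.5,0.1,0.18,0.4,0.3],
    [1,0.1,0.18,0.4,0.3],
    [1.5,0.1,0.18,0.4,0.3],
    [2,0.1,0.18,0.4,0.3],
    [2.4,0.1,0.18,0.4,0.3],
    [2.4,0.1,0.18,0.4,0.3],
  ],
)

```text
time: 13.5
tool_pos: [608.7, -86.6, 308.7]
tcp_rot: [-1.239, 1.566, 3.128]
contact_force: [-0.2, -0.5, -1.1]
grip_width: 55.3
```

Run:
```python
from h import *
plan(607.5,-86,73,-0.344)
s=bot.capture("scene")
cv2.imwrite("pics/s10.png",cv2.resize(s["frame"][90:180,270:370],None,fx=6,fy=6,interpolation=cv2.INTER_CUBIC))
```

```text
t 13.5 grip pt [608.  -86.5 149.5] jaw -0.345 w 55.3 F [-0.2 -0.5 -1.1] q [-0.27  0.59  1.39 -0.    1.16  0.08] xaxis [-0.005  0.    -1.   ]
turn about tool x (deg) -0.0
shift cm [ 7.65 -0.03 -0.05]
```

View pics/s10.png

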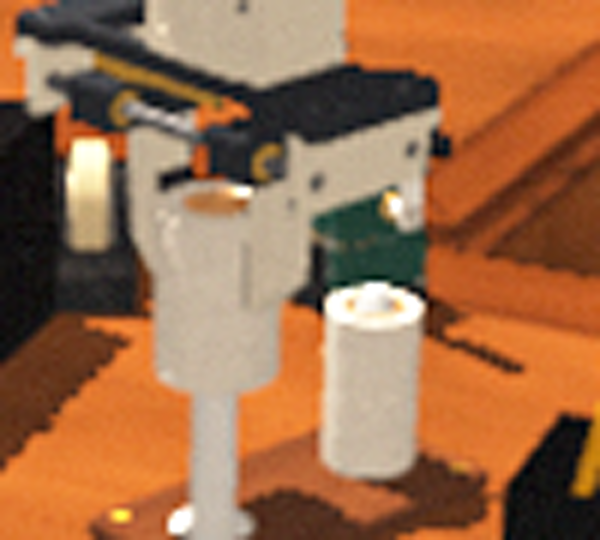

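The spindle tip is in the bore with no side force. Continuing down.

>>> arm_command(
  moves=[
    [0.7,0,0,0,0.3],
    [1.4,0,0,0,0.3],
    [2.1,0,0,0,0.3],
    [2.8,0,0,0,0.3],
    [3.5,0,0,0,0.3],
  ],
)

```text
time: 14.05
tool_pos: [608.6, -86.6, 273.3]
tcp_rot: [-1.218, 1.566, -3.134]
contact_force: [0.0, -0.0, -1.1]
grip_width: 55.0
```

>>> arm_command(
  moves=[
    [0.7,0,0,0,0.3],
    [1.4,0,0,0,0.3],
    [2.1,0,0,0,0.3],
    [2.8,0,0,0,0.3],
    [3.4,0,0,0,0.3],
    [3.6,0,0,0,0.3],
    [3.6,0,0,0,0.3],
  ],
)

```text
time: 14.75
tool_pos: [608.5, -86.6, 237.0]
tcp_rot: [-1.249, 1.566, 3.119]
contact_force: [0.2, -0.6, -1.2]
grip_width: 55.5
```

>>> arm_command(
  moves=[
    [0.2,0,0,0,0.3],
    [0.4,0,0,0,0.3],
    [0.4,0,0,0,0.3],
    [0.4,0,0,0,0.3],
  ],
)

```text
time: 15.15
tool_pos: [608.4, -86.6, 233.1]
tcp_rot: [-1.246, 1.566, 3.122]
contact_force: [0.3, 0.1, -1.6]
grip_width: 55.5
```

>>> arm_command(
  moves=[
    [0.1,0,0,0,0.3],
    [0.2,0,0,0,0.3],
    [0.2,0,0,0,0.3],
    [0.2,0,0,0,0.3],
  ],
)

```text
time: 15.55
tool_pos: [608.5, -86.5, 232.2]
tcp_rot: [-1.18, 1.567, -3.095]
contact_force: [-1.4, 0.5, 5.7]
grip_width: 55.0
```

It touched down at the expected height: grasp point 73 mm, which puts the underside at 14 mm. Releasing and withdrawing straight up.

>>> arm_command(
  moves=[
    [0,0,0,0,0.7],
    [0,0,0,0,0.75],
    [0,0,0,0,0.8],
    [0,0,0,0,0.8],
    [0,0,0,0,0.8],
    [0,0,0,0,0.8],
  ],
)

```text
time: 16.15
tool_pos: [608.5, -86.6, 232.1]
tcp_rot: [-1.194, 1.567, -3.109]
contact_force: [0.8, 0.1, -0.4]
grip_width: 73.4
```

>>> arm_command(
  moves=[
    [-2,0,0,0,0.8],
    [-5,0,0,0,0.8],
    [-9,0,0,0,0.8],
    [-14,0,0,0,0.8],
    [-17,0,0,0,0.8],
    [-17,-10,-10,0,0.8],
    [-17,-20,-20,0,0.8],
    [-17,-20,-20,0,0.8],
    [-17,-20,-20,0,0.8],
    [-17,-20,-20,0,0.8],
  ],
)

```text
time: 17.15
tool_pos: [501.3, 141.1, 402.7]
tcp_rot: [-1.23, 1.567, 3.138]
contact_force: [0.8, 0.4, -0.4]
grip_width: 73.8
```

Run:
```python
from h import *
plan(607.5,-86,73,-0.344)
s=bot.capture("scene");t=bot.capture("top")
cv2.imwrite("pics/s11.png",s["frame"]);cv2.imwrite("pics/s11c.png",cv2.resize(s["frame"][120:200,270:370],None,fx=6,fy=6,interpolation=cv2.INTER_CUBIC))
cv2.imwrite("pics/t11.png",t["frame"])
for p in((607.5,-87,94),(607.5,-87,14)):print(proj(s,p),proj(t,p))
```

```text
t 17.15 grip pt [500.7 141.1 243.5] jaw -0.345 w 73.8 F [ 0.8  0.4 -0.4] q [0.13 0.34 1.54 0.   1.27 0.47] xaxis [-0.004  0.    -1.   ]
turn about tool x (deg) -0.1
shift cm [17.01 17.79 17.74]
[304.84530102 150.01952174] [368.55651609 185.11783128]
[304.42299993 176.86268556] [362.9123893  193.36690381]
```

View pics/s11.png

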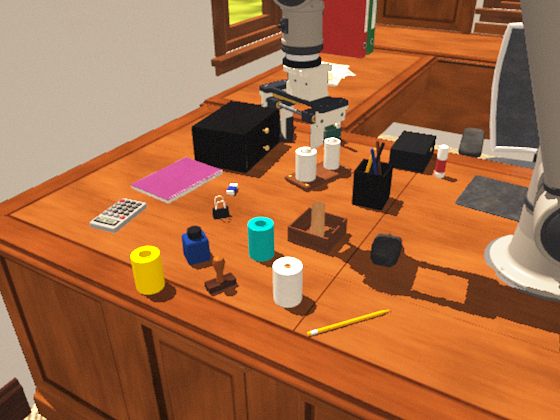

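View pics/s11c.png

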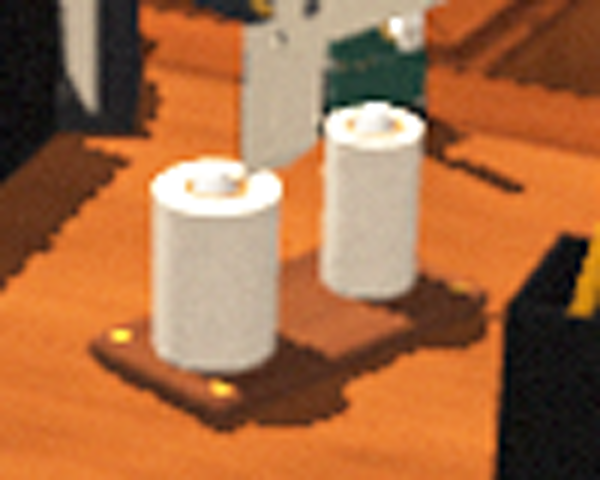

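View pics/t11.png

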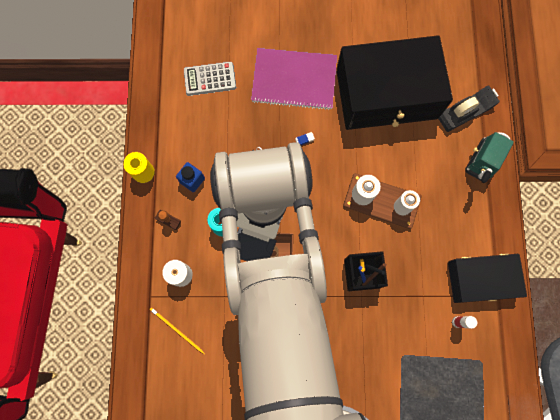

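The roll is seated on the left spindle, with its top level with the used roll and the tip showing. Before handing in, one check on the core, which seems slightly tilted at (318,218).

Run:
```python
from h import *
s=bot.capture("scene")
cv2.imwrite("pics/s12.png",cv2.resize(s["frame"][190:260,270:370],None,fx=6,fy=6,interpolation=cv2.INTER_CUBIC))
```

```text
(no output)
```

View pics/s12.png

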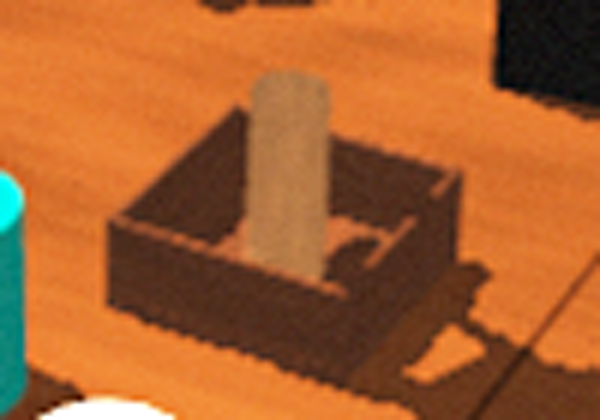

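The core stands upright inside the tray, and the robot is touching nothing. Handing in.

Run:
```python
from plant import bot
print(bot.close_job())
```

```text
the job is handed in; nothing more can be done
None
```

I took the empty core off the left spindle and stood it upright in the tray. I then fitted the wide-hole spare roll, the one between the ink bottle and the stamp, onto that spindle and pushed it down to the base. I handed in at about 17 s on the robot's clock; `bot.close_job()` gave no verdict.

- **Roll seated:** the roll met the base at the expected height, with about 6 N of contact force. Its top is level with the used roll's and the spindle tip shows above it.
- **Core:** it is upright inside the tray in the last picture.
- **Bystanders:** the bottle, stamp, other rolls, pen cup, clip and eraser look unmoved by eye; I did not re-measure them. In the last top view the arm partly hid the clip, tray and turquoise roll, so for those I relied on the scene view.
- **Robot:** it was clear of everything at hand-in, and the highest force I read between moves was about 6 N.
- **Disagreement:** the wrist camera differed from the fixed cameras by about 2 to 5 mm. I settled the final alignment mainly from the scene view, and the roll went down with no side force.

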